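Lift the egg basket off the saucepan's rim and hold it up to drain

ROBOT

A 6-joint arm with a two-finger parallel gripper is mounted at the origin on a cart in front of the work surface, level with it; the furniture and walls round the work are solid. World frame = base frame: x ahead of the robot, y to its left, z up, the work surface at z = 0. Lengths are in m, angles in rad, forces in N, time in s.
With the tool pointing down it reaches from about 0.4 to 0.825 m from the base axis. Payload 7 kg.
Tool frame: the origin (TCP) lies on the front face of the gripper's body, between the roots of the fingers; the fingertips stand 66 mm ahead of it and the grasp point (between the pads) lies 47 mm ahead of it; z points along the fingers, y is the line along which they close (so a half turn about z gives the same grasp; the last joint's range is limited). The gripper opens to 88 mm and grips with 3 to 60 N. Pads are 19 mm wide; open, the fingers measure 130 mm over their backs; the gripper's body (78 mm by 193 mm) begins 47 mm behind the grasp point.
Start: joints at [1.437, 0.359, 0.012, 0, -1.224, -0.288], TCP at [0.276, 0.616, 0.292] pointing down, gripper open.
Joint ranges: [-3.07, 3.07], [-1.43, 2.12], [-1.02, 1.25], [-3.03, 1.67], [-3.05, -0], [-3.03, 3.03]. Speed limits (rad/s): [2.39, 2.39, 3.01, 3.14, 3.14, 3.14].

INTERFACE

Orientations are given as [roll, pitch, yaw] about the fixed x, y, z axes, in that order (R = Rz(yaw) Ry(pitch) Rx(roll)).
In Python, from station import arm gives the robot as it stands. The module is installed in compiled form; this text tells all that it offers.
- The arm moves only by the tool move_arm, never from a script. Its argument "increments" is a list of rows, each an object of numbers: "jaw": the gripper command: -1 is shut, 1 is fully open, values between are in proportion; "dx", "dy", "dz": the shift along the tool's x, y, z in m; "twist": the turn about the tool's z in rad. A call has 1 to 12 rows; each row shifts and turns the commanded pose from where the row before left it, along the tool's axes as they then stand; what a row does not reach is not made up. A row lasts 1/12 s, in which the tool goes at most 41.7 mm and 7.16 degrees, less where a joint would pass 70% of its speed; a pose out of reach is approached as far as the arm can. A call is refused whole if a number of a shift passes 0.0417 or a number of a turn 0.125, either way. A call with a gripper value outside its range is refused whole. The fingers move at their own pace and stop on an object; "force" is the grip in N (left out, the last holds). Time passes only in rows, so rows that do not move let the fingers close. It gives the time, the measured TCP pose, the force, the opening and the grip force at its end, in the units of the state.
- arm.get_state(): the state, without advancing time (a new reading comes with each control period).
- arm.grab_frame(name): name is "scene" or "top"; returns the picture (384x512x3 uint8, blue, green, red); there is no depth.
- arm.camera_info(name): a dict with "K" (3x3 intrinsics, pixels), "extrinsics" (4x4, takes a point from camera to world coordinates). Camera axes: x right, y down, z forward; pixel columns grow to the right and rows downward; lengths in m; the calibration is good to about 2 mm. A picture is of the moment at which its call begins. camera_info takes no time and is no camera call.
- arm.job_done(): hands the job in; it is judged then, once.
Trained networks look in the newest picture that a camera, given by its name, has taken for a name from the list of things; names that differ only in an ending like _2 or _b are one class to them, and where a whole thing is asked for, a point or a joint stands for the part that bears it (a point fixed in the world has none). Each returns a list of dicts, best first, with "score" (0 to 1); they miss things now and then, are a little off and sometimes report something else, mostly with a low value. They report only what shows in the picture. A call takes as long as a camera call.
- arm.find_in(camera, name): "position" ([x, y, z] in m, in world coordinates, good to about 4 mm: the middle of the surface that is visible of it).
- arm.silhouettes(camera, name): "pixels" (384x512 bool, what is visible of it).
- arm.pinpoint(camera, name): "position" ([x, y, z] in m, in world coordinates, good to about 4 mm: a listed point, or the origin of a listed thing).
The state is a dict: "t": time; "q": joint angles; "qd": joint speeds; "joint_efforts": joint torques, N m; "eef_pos": TCP position; "ee_rot": TCP orientation; "force": force on the tool from outside, world axes, zero at the start; "moment": the same for the moment, N m; "width": finger opening in m; "gripper_force": force on a finger pad.
Only numpy, scipy, OpenCV 4.12 (cv2) and the standard library are available. Lean on these libraries where they do the work, as an engineer would, in place of code of your own. Each camera call takes 0.05 s, during which the arm holds its last target. There are 200 camera calls.

TASK

The eggs are done: take the wire egg basket by the black grip on top, lift it straight up until its hooks are off the saucepan's rim, and hold it level and still over the middle of the pan, its underside a few centimetres above the rim, with all four eggs in it. Let it drip there for at least three seconds and finish while still holding it up. The pan must stay where it stands, and nothing standing around may be knocked.

Things in the scene. Friction and masses are not known exactly. Their poses are not given: they have to be found in the camera images.
- egg_basket: round wire basket, about 0.22 kg, with four loose eggs (0.45 kg in all), hanging inside the saucepan by four hooks on its rim. Origin: on its vertical axis, level with the eggs' lower tips (wires begin 10 mm higher), z up. Nests (wire rings) at radius 46 mm, midway between its +-x and +-y; egg tops at z 58 mm. As it hangs, the origin is 20 mm above the saucepan's origin; the rim is at 95 mm.
- hook (a point): top of one of the basket's four wire hooks, at radius 88 mm on its +x (others on -x, +-y), z 77 mm. Each rises inside the pan wall at radius 80, crosses the rim and goes down outside at radius 96 to z 62 mm: the basket must rise 15 mm or more before it may move sideways by more than about 3 mm. Same axes as the basket.
- grip (a point): middle of the basket's grip: a black bar 72 mm long along the basket's y, 16 mm wide along its x, 18 mm high, on an upright bail (wires below it at y = +-27 mm), at x = y = 0, z = 115 mm of the basket. Nothing round it; the eggs end 56 mm below this point. As it hangs it lies about 141 mm above the worktop. Same axes as the basket.
- saucepan: steel saucepan, 180 mm outside diameter, 95 mm high, 4 mm wall, 0.85 kg, loose, standing on one of the two front rings of the black hob (hob top 6 mm above the worktop). Origin: centre of its underside, z up. Its long black handle runs out along its -x to 225 mm from the axis, 66 to 98 mm above its underside.
- egg_1: loose egg, 43 mm across, 57 high, 58 g, standing point down in a nest of the basket; stays there while the basket is level. Origin: its lower tip.
- egg_2: loose egg, 43 mm across, 57 high, 58 g, standing point down in a nest of the basket; stays there while the basket is level. Origin: its lower tip.
- egg_3: loose egg, 43 mm across, 57 high, 58 g, standing point down in a nest of the basket; stays there while the basket is level. Origin: its lower tip.
- egg_4: loose egg, 43 mm across, 57 high, 58 g, standing point down in a nest of the basket; stays there while the basket is level. Origin: its lower tip.
- casserole: red-orange oval cast-iron casserole with its lid on, heavy, 191 x 248 mm over its side lugs, 110 high; it stands on the other front ring of the hob. Leave it alone. Origin: centre of its underside.
- pepper_mill: wooden pepper mill, 58 mm across, 170 high, on the worktop right of the hob, just under the wall cupboards (these hang right of the hob, y below 0.03 m, from x = 0.60 m on, 0.52 m above the worktop: keep the arm in front of them). Leave it alone. Origin: centre of its underside.
- mug: white mug with blue sprigs, 79 mm across, 98 high, on a round wooden coaster right of the hob. Leave it alone. Origin: on its underside.
- tea_box: dark tea box, 50 x 73 x 112 high, on the worktop right of the hob. Leave it alone. Origin: centre of its underside.
- muffin_pack: clear box of four muffins, 133 x 154 x 68 high, on the worktop to the right. Leave it alone. Origin: centre of its underside.

How it is judged:
On the way, in this order (a step that is already met when the one before it is completed fails the run):
1. the basket's hooks are lifted off the rim, the basket still over the pan and level (z of egg_basket in the frame of saucepan above 0.045 m and contact force between egg_basket and saucepan below 0.05 N and horizontal distance between egg_basket and saucepan below 0.025 m and angle between egg_basket's own z axis and vertical below 0.2 rad), for 0.1 s.
2. the basket hangs in the grip, level and still, over the middle of the pan and clear of its rim, for 2.5 seconds (z of egg_basket in the frame of saucepan between 0.11 and 0.215 m and horizontal distance between egg_basket and saucepan below 0.025 m and angle between egg_basket's own z axis and vertical below 0.12 rad and contact force between the fingers and egg_basket above 1 N and contact force between egg_basket and saucepan below 0.05 N and linear speed of egg_basket below 0.03 m/s and angular speed of egg_basket below 0.25 rad/s and distance between each of egg_1, egg_2, egg_3, egg_4 and egg_basket below 0.058 m and z of egg_1 in the frame of egg_basket between -0.008 and 0.02 m and z of egg_2 in the frame of egg_basket between -0.008 and 0.02 m and z of egg_3 in the frame of egg_basket between -0.008 and 0.02 m and z of egg_4 in the frame of egg_basket between -0.008 and 0.02 m), for 2.5 s.
At the end, for the whole second after the job is handed in: Fingers hold the basket: its bottom (origin) 15 to 120 mm above the rim, within 25 mm of the pan's axis, tilt under 0.12 rad, off the pan, still (30 mm/s, 0.25 rad/s), four eggs in their nests; pan within 30 mm of its start, upright; bystanders within 25 mm (all of step 2 and distance of saucepan from where it was at the start of the episode below 0.03 m and angle between saucepan's own z axis and vertical below 0.06 rad and distance of each of casserole, pepper_mill, mug, tea_box, muffin_pack from where it was at the start of the episode below 0.025 m); the arm keeps its last pose, push and grip.
It fails at once if the basket is tipped by more than 0.35 rad (angle between egg_basket's own z axis and vertical above 0.35 rad).
It fails at once if an egg leaves the basket (distance between any of egg_1, egg_2, egg_3, egg_4 and egg_basket above 0.075 m).
It fails at once if the saucepan is shoved by more than 40 mm or tipped (distance of saucepan from where it was at the start of the episode above 0.04 m or angle between saucepan's own z axis and vertical above 0.2 rad).
It fails at once if the casserole, mill, mug, tea box or muffin pack is knocked away (distance of any of casserole, pepper_mill, mug, tea_box, muffin_pack from where it was at the start of the episode above 0.03 m).
It also fails if it takes over 42 s, if anything falls off the work surface, if the arm or the gripper's body presses on something with over 40 N, if the wrist force passes 120 N, or if a joint passes its speed limit or range.

## Working session

There is one attempt and no reset: what is moved stays moved. The work goes in short steps, Python scripts to look and compute and a tool call to move; the robot and the scene stay as the last step left them, time stands still between calls to the robot, and variables do not carry over. Pictures are saved under pics/ and viewed, at most 10 in all, crops included, and the job is handed in when it is done.

Besides the shell and the picture viewer there is one more tool, called by a JSON object that holds its "name" and its "arguments". move_arm: Moves the arm, as the interface text tells. Its arguments: {"type":"object","properties":{"increments":{"type":"array"},"force":{"type":"number"}},"required":["increments"]}

```bash
mkdir -p pics
python3 - <<'E'
from station import arm
import cv2, numpy as np
for c in ("scene","top"):
    im=arm.grab_frame(c); cv2.imwrite(f"pics/{c}0.png",im)
    for n in ("grip","hook","saucepan","egg_basket","egg_1"):
        print(c,n,[(np.round(d["position"],4).tolist(),round(d["score"],2)) for d in arm.pinpoint(c,n)][:6])
    i=arm.camera_info(c); print(np.round(i["K"],1).tolist(),np.round(i["extrinsics"],3).tolist())
for n in ("casserole","mug","tea_box","pepper_mill","muffin_pack"):
    print(n,[(np.round(d["position"],3).tolist(),round(d["score"],2)) for d in arm.pinpoint("top",n)][:2])
s=arm.get_state(); print(s)
E
```

```text
scene grip [([0.5278, 0.4738, 0.1433], 0.74)]
scene hook [([0.4939, 0.5553, 0.1062], 0.67)]
scene saucepan [([0.5313, 0.4751, 0.0065], 0.75)]
scene egg_basket [([0.5329, 0.4724, 0.0273], 0.64), ([0.5022, -0.3603, 0.0032], 0.17)]
scene egg_1 [([0.554, 0.5118, 0.03], 0.45), ([0.4907, 0.4868, 0.0259], 0.4)]
[[351.0, 0.0, 253.9], [0.0, 351.0, 192.3], [0.0, 0.0, 1.0]] [[0.811, -0.283, 0.511, -0.024], [-0.585, -0.411, 0.699, -0.697], [0.012, -0.866, -0.499, 0.648], [0.0, 0.0, 0.0, 1.0]]
top grip [([0.5274, 0.4683, 0.1386], 0.59)]
top hook [([0.499, 0.5544, 0.1044], 0.66)]
top saucepan [([0.5315, 0.4741, 0.0061], 0.57)]
top egg_basket [([0.531, 0.4735, 0.0263], 0.75), ([0.5115, 0.4314, 0.0237], 0.63)]
top egg_1 [([0.4879, 0.4913, 0.0248], 0.59), ([0.5084, 0.4327, 0.0233], 0.58), ([0.5757, 0.4512, 0.0276], 0.57), ([0.549, 0.5136, 0.023], 0.56)]
[[433.1, 0.0, 252.5], [0.0, 433.1, 195.0], [0.0, 0.0, 1.0]] [[-0.026, -0.993, 0.118, 0.402], [-1.0, 0.027, 0.005, 0.081], [-0.008, -0.118, -0.993, 1.443], [0.0, 0.0, 0.0, 1.0]]
casserole [([0.507, 0.22, 0.003], 0.65)]
mug [([0.456, -0.188, 0.005], 0.73)]
tea_box [([0.617, -0.225, -0.004], 0.79)]
pepper_mill [([0.634, -0.082, 0.002], 0.73)]
muffin_pack [([0.501, -0.365, 0.002], 0.95), ([0.484, 0.489, 0.029], 0.3)]
{'t': 0.85, 'q': array([ 1.43710153e+00,  3.58571381e-01,  1.19153774e-02,  1.42485884e-05,
       -1.22411312e+00, -2.88101456e-01]), 'qd': array([-0.00088127, -0.00095889,  0.00056128, -0.00105604,  0.00108626,
       -0.00120802]), 'joint_efforts': array([ 2.14585220e-04, -5.82325602e+01,  2.93295300e+01,  7.00240552e+00,
        1.25096264e-02, -1.73069776e-05]), 'eef_pos': array([0.27635634, 0.61581336, 0.29218904]), 'ee_rot': array([-3.14156276e+00, -5.11824992e-06, -4.21791410e-01]), 'force': array([ 0.38789905, -0.08998107, -0.3040918 ]), 'moment': array([0.0251402 , 0.00341741, 0.06044339]), 'gripper_force': 0.0, 'width': 0.08776514680370784}
```

Run:
```python
from station import arm
import cv2, numpy as np
im=cv2.imread("pics/top0.png"); i=arm.camera_info("top"); T=np.linalg.inv(i["extrinsics"])
def px(p):
    c=i["K"]@(T@np.r_[p,1])[:3]; return c[:2]/c[2]
g=np.array([.5305,.4725]); u,v=px(np.r_[g,.141]); print("grip px",u,v)
for d in (20,110):
    a=np.radians(d+90); e=[px(np.r_[g+s*.036*np.array([np.cos(a),np.sin(a)]),.150]) for s in(-1,1)]; print(d,np.round(e,1).tolist())
x0,y0=int(u)-50,int(v)-45
x0=max(x0,0);y0=max(y0,0)
a=cv2.resize(im[y0:y0+90,x0:x0+100],None,fx=6,fy=6,interpolation=cv2.INTER_CUBIC); print(x0,y0,a.shape)
cv2.imwrite("pics/crop.png",a)
```

```text
grip px 125.51315801714902 207.08783979771533
20 [[135.9, 202.4], [113.3, 211.2]]
110 [[120.6, 195.7], [128.6, 218.0]]
75 162 (540, 600, 3)
```

View pics/crop.png

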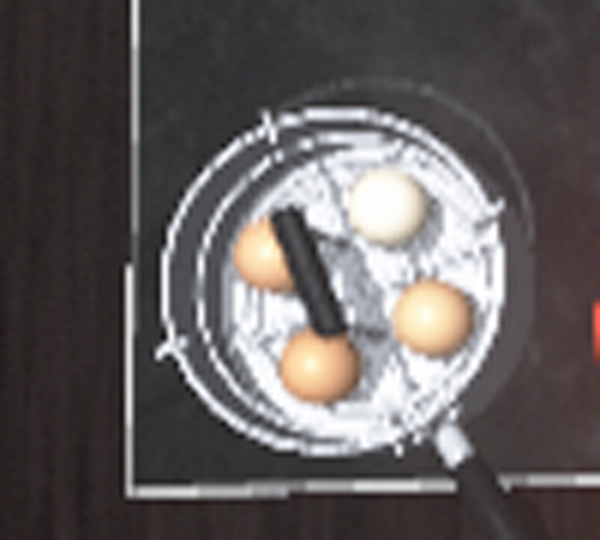

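View pics/scene0.png

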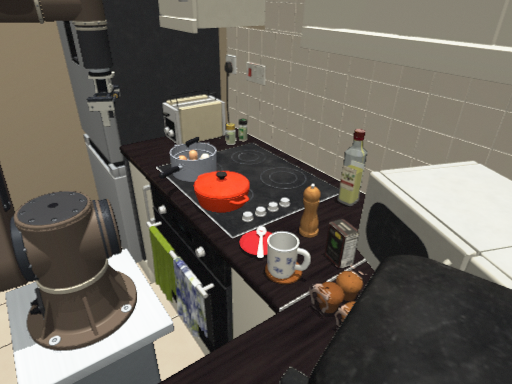

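The top crop shows the pan with the basket. The black grip runs from about px (122,197) to (131,217), near world yaw 20°, and the handle leaves to the lower right. Next I refine the grip's centre and direction.

Run:
```python
from station import arm
import cv2, numpy as np
im=cv2.imread("pics/top0.png"); i=arm.camera_info("top"); E=np.array(i["extrinsics"]); Ki=np.linalg.inv(i["K"])
def w(p,z):
    d=E[:3,:3]@Ki@np.r_[p,1]; return (E[:3,3]+d*(z-E[2,3])/d[2])[:2]
c=cv2.resize(im[162:252,75:175],None,fx=6,fy=6,interpolation=cv2.INTER_CUBIC)
m=(c.max(2)<75).astype(np.uint8); m=cv2.morphologyEx(m,cv2.MORPH_OPEN,np.ones((13,13)))
n,l,st,ce=cv2.connectedComponentsWithStats(m); k=l[271,310]; print(st[k],ce[k])
ys,xs=np.where(l==k); P=np.c_[xs,ys]; r=cv2.minAreaRect(P.astype(np.float32)); print(r)
f=lambda p:(np.array(p)+.5)/6-.5+[75,162]
b=[w(f(q),.150) for q in cv2.boxPoints(r)]; print(np.round(b,4).tolist(),np.mean(b,0))
vx,vy,cx,cy=cv2.fitLine(P.astype(np.float32),cv2.DIST_L2,0,.01,.01).ravel()
a=w(f([cx-50*vx,cy-50*vy]),.145);e=w(f([cx+50*vx,cy+50*vy]),.145);print((a+e)/2,np.degrees(np.arctan2(*(e-a)[::-1])))
```

```text
[   124      0    476    500 137455] [362.30207704 294.14422902]
((361.5, 249.5), (499.0, 475.0), 90.0)
[[0.6711, 0.5632], [0.6645, 0.3221], [0.4134, 0.3233], [0.4195, 0.559]] [0.54212966 0.44192149]
[0.5187039  0.44270008] -106.42354875315318
```

Run:
```python
from station import arm
import cv2, numpy as np
im=cv2.imread("pics/top0.png"); i=arm.camera_info("top"); E=np.array(i["extrinsics"]); Ki=np.linalg.inv(i["K"])
def w(p,z):
    d=E[:3,:3]@Ki@np.r_[p,1]; return (E[:3,3]+d*(z-E[2,3])/d[2])[:2]
c=cv2.resize(im[162:252,75:175],None,fx=6,fy=6,interpolation=cv2.INTER_CUBIC)
f=lambda p:(np.array(p)+.5)/6-.5+[75,162]
for th in (55,70,85):
    m=(c.max(2)<th).astype(np.uint8); m&=cv2.circle(np.zeros_like(m),(310,271),85,1,-1)
    m=cv2.morphologyEx(m,cv2.MORPH_OPEN,np.ones((9,9)))
    n,l,st,ce=cv2.connectedComponentsWithStats(m); k=l[271,310]
    ys,xs=np.where(l==k); P=np.c_[xs,ys].astype(np.float32); r=cv2.minAreaRect(P)
    b=[w(f(q),.146) for q in cv2.boxPoints(r)]
    vx,vy,cx,cy=cv2.fitLine(P,cv2.DIST_L2,0,.01,.01).ravel()
    a=w(f([cx-50*vx,cy-50*vy]),.146);e=w(f([cx+50*vx,cy+50*vy]),.146)
    print(th,st[k],np.round(np.linalg.norm(np.diff(b,axis=0),axis=1),3),np.mean(b,0),(a+e)/2,np.degrees(np.arctan2(*(e-a)[::-1])))
```

```text
55 [     0      0    600    540 324000] [0.305 0.272 0.298] [0.53354149 0.47422551] [0.5318683  0.47407457] -91.53564778272141
70 [     0      0    600    540 323124] [0.305 0.272 0.298] [0.53354149 0.47422551] [0.531877  0.4741019] -91.52447458365087
85 [ 274  211   71  124 3712] [0.018 0.068 0.018] [0.5301105  0.46945908] [0.52939619 0.46902709] -158.26853381595575
```

{"name": "move_arm", "arguments": {"increments": [{"dx": 0.029,"dy": 0.0028,"jaw": 1},{"dx": 0.029,"dy": 0.0028,"jaw": 1},{"dx": 0.029,"dy": 0.0028,"jaw": 1},{"dx": 0.029,"dy": 0.0028,"jaw": 1},{"dx": 0.029,"dy": 0.0028,"jaw": 1},{"dx": 0.029,"dy": 0.0028,"jaw": 1},{"dx": 0.029,"dy": 0.0028,"jaw": 1},{"dx": 0.029,"dy": 0.0028,"jaw": 1},{"dx": 0.029,"dy": 0.0028,"jaw": 1},{"dx": 0.029,"dy": 0.0028,"jaw": 1}]}}

```text
$.increments[0]: bad value
```

{"name": "move_arm", "arguments": {"increments": [{"twist": -0.1},{"twist": -0.1},{"twist": -0.1},{"twist": -0.1},{"twist": -0.1},{"twist": -0.1},{"twist": -0.1},{"twist": -0.088},{"jaw": 1},{"jaw": 1},{"jaw": 1}]}}

```text
$.increments[0]: bad value
```

{"name": "move_arm", "arguments": {"increments": [{"dx": 0.029,"dy": 0.0028,"dz": 0,"twist": 0,"jaw": 1},{"dx": 0.029,"dy": 0.0028,"dz": 0,"twist": 0,"jaw": 1},{"dx": 0.029,"dy": 0.0028,"dz": 0,"twist": 0,"jaw": 1},{"dx": 0.029,"dy": 0.0028,"dz": 0,"twist": 0,"jaw": 1},{"dx": 0.029,"dy": 0.0028,"dz": 0,"twist": 0,"jaw": 1},{"dx": 0.029,"dy": 0.0028,"dz": 0,"twist": 0,"jaw": 1},{"dx": 0.029,"dy": 0.0028,"dz": 0,"twist": 0,"jaw": 1},{"dx": 0.029,"dy": 0.0028,"dz": 0,"twist": 0,"jaw": 1},{"dx": 0.029,"dy": 0.0028,"dz": 0,"twist": 0,"jaw": 1},{"dx": 0.029,"dy": 0.0028,"dz": 0,"twist": 0,"jaw": 1}]}}

```text
t: 1.68
eef_pos: [0.5306, 0.4707, 0.2923]
ee_rot: [-3.141, -0.0, -0.422]
force: [0.2, -0.7, 0.6]
width: 0.0878
gripper_force: 0.0
```

{"name": "move_arm", "arguments": {"increments": [{"dx": 0,"dy": 0,"dz": 0,"twist": -0.1,"jaw": 1},{"dx": 0,"dy": 0,"dz": 0,"twist": -0.1,"jaw": 1},{"dx": 0,"dy": 0,"dz": 0,"twist": -0.1,"jaw": 1},{"dx": 0,"dy": 0,"dz": 0,"twist": -0.1,"jaw": 1},{"dx": 0,"dy": 0,"dz": 0,"twist": -0.1,"jaw": 1},{"dx": 0,"dy": 0,"dz": 0,"twist": -0.1,"jaw": 1},{"dx": 0,"dy": 0,"dz": 0,"twist": -0.1,"jaw": 1},{"dx": 0,"dy": 0,"dz": 0,"twist": -0.088,"jaw": 1},{"dx": 0,"dy": 0,"dz": 0,"twist": 0,"jaw": 1},{"dx": 0,"dy": 0,"dz": 0,"twist": 0,"jaw": 1}]}}

```text
t: 2.52
eef_pos: [0.5295, 0.4715, 0.2921]
ee_rot: [3.142, 0.0, 0.363]
force: [-0.0, -0.6, -0.2]
width: 0.0879
gripper_force: 0.0
```

{"name": "move_arm", "arguments": {"increments": [{"dx": 0,"dy": 0,"dz": 0.013,"twist": 0,"jaw": 1},{"dx": 0,"dy": 0,"dz": 0.013,"twist": 0,"jaw": 1},{"dx": 0,"dy": 0,"dz": 0.013,"twist": 0,"jaw": 1},{"dx": 0,"dy": 0,"dz": 0.013,"twist": 0,"jaw": 1},{"dx": 0,"dy": 0,"dz": 0.013,"twist": 0,"jaw": 1},{"dx": 0,"dy": 0,"dz": 0.013,"twist": 0,"jaw": 1},{"dx": 0,"dy": 0,"dz": 0.013,"twist": 0,"jaw": 1},{"dx": 0,"dy": 0,"dz": 0.013,"twist": 0,"jaw": 1},{"dx": 0,"dy": 0,"dz": 0,"twist": 0,"jaw": -0.2},{"dx": 0,"dy": 0,"dz": 0,"twist": 0,"jaw": -0.2},{"dx": 0,"dy": 0,"dz": 0,"twist": 0,"jaw": -0.2},{"dx": 0,"dy": 0,"dz": 0,"twist": 0,"jaw": -0.2}], "force": 10}}

```text
t: 3.52
eef_pos: [0.5298, 0.472, 0.1893]
ee_rot: [-3.141, -0.002, 0.366]
force: [0.2, 0.3, -0.6]
width: 0.0662
gripper_force: 0.0
```

Run:
```python
from station import arm
import cv2, numpy as np
for c in ("scene","top"):
    im=arm.grab_frame(c); i=arm.camera_info(c); T=np.linalg.inv(i["extrinsics"]); p=i["K"]@(T@[.53,.471,.141,1])[:3]; u,v=(p[:2]/p[2]).astype(int)
    print(c,u,v,[np.round(d["position"],4).tolist() for d in arm.pinpoint(c,"grip")],[np.round(d["position"],4).tolist() for d in arm.pinpoint(c,"saucepan")])
    if c=="scene": cv2.imwrite("pics/pre.png",cv2.resize(im[v-40:v+40,u-50:u+50],None,fx=7,fy=7,interpolation=cv2.INTER_CUBIC))
```

```text
scene 191 140 [[0.5276, 0.4766, 0.1419], [0.5536, 0.5128, 0.0277]] [[0.5302, 0.4746, 0.007]]
top 126 207 [[0.5291, 0.47, 0.1395], [0.633, -0.0845, 0.0022]] [[0.5321, 0.4716, 0.007]]
```

View pics/pre.png

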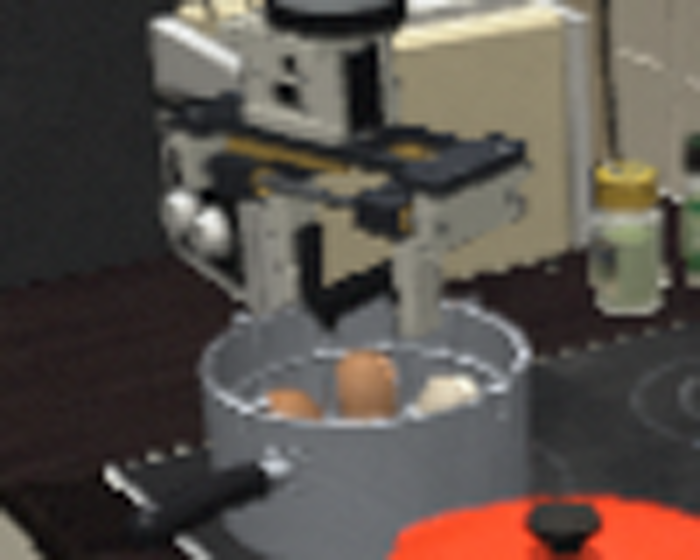

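The crop shows the black grip at about (345,285) between the two fingers, the eggs below and the pan undisturbed. I'll close now.

{"name": "move_arm", "arguments": {"increments": [{"dx": 0,"dy": 0,"dz": 0,"twist": 0,"jaw": -1},{"dx": 0,"dy": 0,"dz": 0,"twist": 0,"jaw": -1},{"dx": 0,"dy": 0,"dz": 0,"twist": 0,"jaw": -1},{"dx": 0,"dy": 0,"dz": 0,"twist": 0,"jaw": -1},{"dx": 0,"dy": 0,"dz": 0,"twist": 0,"jaw": -1},{"dx": 0,"dy": 0,"dz": 0,"twist": 0,"jaw": -1},{"dx": 0,"dy": 0,"dz": 0,"twist": 0,"jaw": -1},{"dx": 0,"dy": 0,"dz": 0,"twist": 0,"jaw": -1},{"dx": 0,"dy": 0,"dz": 0,"twist": 0,"jaw": -1},{"dx": 0,"dy": 0,"dz": 0,"twist": 0,"jaw": -1},{"dx": 0,"dy": 0,"dz": 0,"twist": 0,"jaw": -1},{"dx": 0,"dy": 0,"dz": 0,"twist": 0,"jaw": -1}], "force": 10}}

```text
t: 4.82
eef_pos: [0.5295, 0.4715, 0.1882]
ee_rot: [3.142, 0.0, 0.366]
force: [-0.3, -0.4, 0.1]
width: 0.0163
gripper_force: 10.0
```

{"name": "move_arm", "arguments": {"increments": [{"dx": 0,"dy": 0,"dz": 0,"twist": 0,"jaw": -1},{"dx": 0,"dy": 0,"dz": 0,"twist": 0,"jaw": -1},{"dx": 0,"dy": 0,"dz": 0,"twist": 0,"jaw": -1},{"dx": 0,"dy": 0,"dz": 0,"twist": 0,"jaw": -1}], "force": 35}}

```text
t: 5.15
eef_pos: [0.5295, 0.4715, 0.1881]
ee_rot: [3.142, 0.0, 0.366]
force: [0.8, 0.5, -0.1]
width: 0.0153
gripper_force: 35.0
```

{"name": "move_arm", "arguments": {"increments": [{"dx": 0,"dy": 0,"dz": -0.001,"twist": 0,"jaw": -1},{"dx": 0,"dy": 0,"dz": -0.002,"twist": 0,"jaw": -1},{"dx": 0,"dy": 0,"dz": -0.003,"twist": 0,"jaw": -1},{"dx": 0,"dy": 0,"dz": -0.003,"twist": 0,"jaw": -1},{"dx": 0,"dy": 0,"dz": -0.003,"twist": 0,"jaw": -1},{"dx": 0,"dy": 0,"dz": -0.003,"twist": 0,"jaw": -1},{"dx": 0,"dy": 0,"dz": -0.003,"twist": 0,"jaw": -1},{"dx": 0,"dy": 0,"dz": -0.003,"twist": 0,"jaw": -1},{"dx": 0,"dy": 0,"dz": -0.003,"twist": 0,"jaw": -1},{"dx": 0,"dy": 0,"dz": -0.003,"twist": 0,"jaw": -1},{"dx": 0,"dy": 0,"dz": -0.002,"twist": 0,"jaw": -1},{"dx": 0,"dy": 0,"dz": -0.001,"twist": 0,"jaw": -1}]}}

```text
t: 6.15
eef_pos: [0.5296, 0.4716, 0.2187]
ee_rot: [-3.141, -0.0, 0.366]
force: [-0.8, -0.3, -4.4]
width: 0.0157
gripper_force: 34.9
```

Run:
```python
from station import arm
import cv2, numpy as np
s=arm.get_state(); print(s["force"],s["moment"],s["eef_pos"],s["width"])
for c in ("scene","top"):
    im=arm.grab_frame(c)
    for n in ("egg_basket","grip","saucepan","egg_1"): print(c,n,[np.round(d["position"],4).tolist()+[round(d["score"],2)] for d in arm.pinpoint(c,n)][:4])
    if c=="scene": cv2.imwrite("pics/lift1.png",cv2.resize(im[100:180,141:241],None,fx=7,fy=7,interpolation=cv2.INTER_CUBIC))
```

```text
[-0.81452904 -0.31843991 -4.35265291] [-0.05127192 -0.11587098  0.00787275] [0.52956535 0.47162829 0.21866845] 0.01573825503158022
scene egg_basket [[0.5338, 0.4717, 0.0571, 0.62], [0.4887, 0.4889, 0.0568, 0.18]]
scene grip [[0.5297, 0.4733, 0.1713, 0.79]]
scene saucepan [[0.5288, 0.4733, 0.0045, 0.67]]
scene egg_1 [[0.4891, 0.4914, 0.0572, 0.66], [0.5724, 0.4566, 0.056, 0.6], [0.5529, 0.5148, 0.0599, 0.57], [0.5141, 0.4306, 0.0537, 0.43]]
top egg_basket [[0.5292, 0.4701, 0.0582, 0.86]]
top grip [[0.5284, 0.4666, 0.1705, 0.63]]
top saucepan [[0.533, 0.4694, 0.01, 0.82]]
top egg_1 [[0.5117, 0.4321, 0.0531, 0.72], [0.4866, 0.4909, 0.0553, 0.51], [0.5735, 0.4541, 0.0594, 0.46]]
```

View pics/lift1.png

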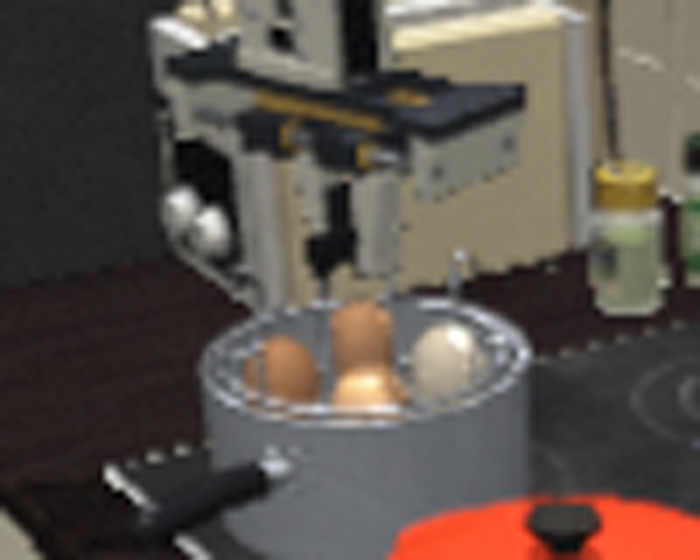

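The basket is up about 30 mm, level, with the grip at (335,250) and all four eggs visible inside. I'll lift it further.

{"name": "move_arm", "arguments": {"increments": [{"dx": 0,"dy": 0,"dz": -0.001,"twist": 0,"jaw": -1},{"dx": 0,"dy": 0,"dz": -0.003,"twist": 0,"jaw": -1},{"dx": 0,"dy": 0,"dz": -0.005,"twist": 0,"jaw": -1},{"dx": 0,"dy": 0,"dz": -0.006,"twist": 0,"jaw": -1},{"dx": 0,"dy": 0,"dz": -0.006,"twist": 0,"jaw": -1},{"dx": 0,"dy": 0,"dz": -0.006,"twist": 0,"jaw": -1},{"dx": 0,"dy": 0,"dz": -0.006,"twist": 0,"jaw": -1},{"dx": 0,"dy": 0,"dz": -0.006,"twist": 0,"jaw": -1},{"dx": 0,"dy": 0,"dz": -0.006,"twist": 0,"jaw": -1},{"dx": 0,"dy": 0,"dz": -0.006,"twist": 0,"jaw": -1},{"dx": 0,"dy": 0,"dz": -0.006,"twist": 0,"jaw": -1},{"dx": 0,"dy": 0,"dz": -0.006,"twist": 0,"jaw": -1}]}}

```text
t: 7.65
eef_pos: [0.5295, 0.4715, 0.2818]
ee_rot: [-3.142, -0.0, 0.366]
force: [-0.1, 0.1, -3.7]
width: 0.0157
gripper_force: 34.9
```

{"name": "move_arm", "arguments": {"increments": [{"dx": 0,"dy": 0,"dz": -0.006,"twist": 0,"jaw": -1},{"dx": 0,"dy": 0,"dz": -0.006,"twist": 0,"jaw": -1},{"dx": 0,"dy": 0,"dz": -0.006,"twist": 0,"jaw": -1},{"dx": 0,"dy": 0,"dz": -0.006,"twist": 0,"jaw": -1},{"dx": 0,"dy": 0,"dz": -0.005,"twist": 0,"jaw": -1},{"dx": 0,"dy": 0,"dz": -0.004,"twist": 0,"jaw": -1},{"dx": 0,"dy": 0,"dz": -0.003,"twist": 0,"jaw": -1},{"dx": 0,"dy": 0,"dz": -0.002,"twist": 0,"jaw": -1},{"dx": 0,"dy": 0,"dz": -0.001,"twist": 0,"jaw": -1},{"dx": 0,"dy": 0,"dz": 0,"twist": 0,"jaw": -1},{"dx": 0,"dy": 0,"dz": 0,"twist": 0,"jaw": -1},{"dx": 0,"dy": 0,"dz": 0,"twist": 0,"jaw": -1}]}}

```text
t: 8.65
eef_pos: [0.5294, 0.4715, 0.3198]
ee_rot: [3.141, 0.001, 0.366]
force: [-0.3, -0.5, -4.0]
width: 0.0159
gripper_force: 34.9
```

Run:
```python
from station import arm
import cv2, numpy as np
s=arm.get_state(); print(s["t"],s["force"],s["moment"],s["eef_pos"],s["width"])
for c in ("scene","top"):
    im=arm.grab_frame(c)
    for n in ("egg_basket","grip","hook","saucepan","egg_1"): print(c,n,[np.round(d["position"],4).tolist()+[round(d["score"],2)] for d in arm.pinpoint(c,n)][:4])
    if c=="scene": cv2.imwrite("pics/lift2.png",cv2.resize(im[100:180,141:241],None,fx=7,fy=7,interpolation=cv2.INTER_CUBIC))
```

```text
8.65 [-0.25891441 -0.52006697 -4.00229293] [-0.11531731 -0.02584197 -0.00072996] [0.52939162 0.47146648 0.3197691 ] 0.015850368604594618
scene egg_basket [[0.5352, 0.4731, 0.1628, 0.73]]
scene grip [[0.5307, 0.4727, 0.2752, 0.73]]
scene hook [[0.494, 0.5558, 0.2399, 0.59]]
scene saucepan [[0.5326, 0.4728, 0.0082, 0.85]]
scene egg_1 [[0.5133, 0.4243, 0.1594, 0.61], [0.5039, 0.2156, 0.0055, 0.58], [0.4879, 0.49, 0.1581, 0.53], [0.5551, 0.5138, 0.1601, 0.45]]
top egg_basket [[0.5107, 0.4291, 0.1596, 0.56], [0.6336, -0.0836, -0.0005, 0.28]]
top grip [[0.5268, 0.4709, 0.2718, 0.86], [0.509, 0.2176, 0.0064, 0.73]]
top hook []
top saucepan [[0.5316, 0.4717, 0.0093, 0.69]]
top egg_1 [[0.5133, 0.432, 0.1562, 0.58], [0.4884, 0.4898, 0.1565, 0.47], [0.5717, 0.4543, 0.1612, 0.44]]
```

View pics/lift2.png

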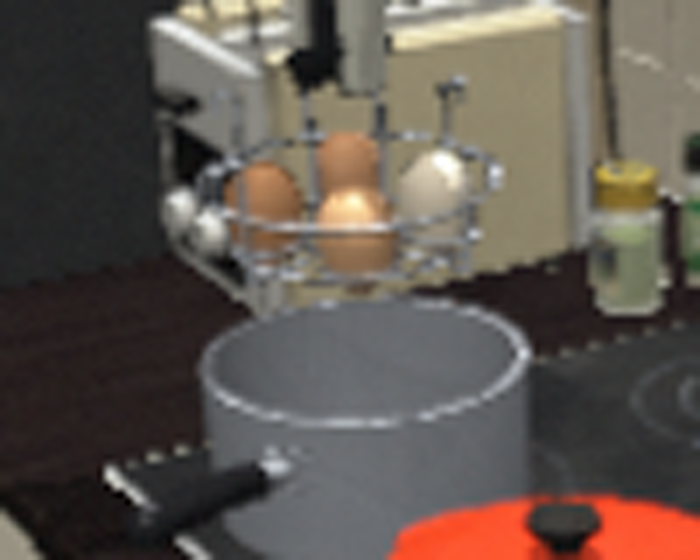

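The basket hangs level over the pan with its bottom at about (355,285), clear of the rim, and all four eggs in it. I'll hold it there to drip.

{"name": "move_arm", "arguments": {"increments": [{"dx": 0,"dy": 0,"dz": 0,"twist": 0,"jaw": -1},{"dx": 0,"dy": 0,"dz": 0,"twist": 0,"jaw": -1},{"dx": 0,"dy": 0,"dz": 0,"twist": 0,"jaw": -1},{"dx": 0,"dy": 0,"dz": 0,"twist": 0,"jaw": -1},{"dx": 0,"dy": 0,"dz": 0,"twist": 0,"jaw": -1},{"dx": 0,"dy": 0,"dz": 0,"twist": 0,"jaw": -1},{"dx": 0,"dy": 0,"dz": 0,"twist": 0,"jaw": -1},{"dx": 0,"dy": 0,"dz": 0,"twist": 0,"jaw": -1},{"dx": 0,"dy": 0,"dz": 0,"twist": 0,"jaw": -1},{"dx": 0,"dy": 0,"dz": 0,"twist": 0,"jaw": -1},{"dx": 0,"dy": 0,"dz": 0,"twist": 0,"jaw": -1},{"dx": 0,"dy": 0,"dz": 0,"twist": 0,"jaw": -1}]}}

```text
t: 10.25
eef_pos: [0.5295, 0.4715, 0.3202]
ee_rot: [-3.142, -0.0, 0.366]
force: [0.1, 0.2, -4.0]
width: 0.0158
gripper_force: 34.9
```

{"name": "move_arm", "arguments": {"increments": [{"dx": 0,"dy": 0,"dz": 0,"twist": 0,"jaw": -1},{"dx": 0,"dy": 0,"dz": 0,"twist": 0,"jaw": -1},{"dx": 0,"dy": 0,"dz": 0,"twist": 0,"jaw": -1},{"dx": 0,"dy": 0,"dz": 0,"twist": 0,"jaw": -1},{"dx": 0,"dy": 0,"dz": 0,"twist": 0,"jaw": -1},{"dx": 0,"dy": 0,"dz": 0,"twist": 0,"jaw": -1},{"dx": 0,"dy": 0,"dz": 0,"twist": 0,"jaw": -1},{"dx": 0,"dy": 0,"dz": 0,"twist": 0,"jaw": -1},{"dx": 0,"dy": 0,"dz": 0,"twist": 0,"jaw": -1},{"dx": 0,"dy": 0,"dz": 0,"twist": 0,"jaw": -1},{"dx": 0,"dy": 0,"dz": 0,"twist": 0,"jaw": -1},{"dx": 0,"dy": 0,"dz": 0,"twist": 0,"jaw": -1}]}}

```text
t: 11.25
eef_pos: [0.5295, 0.4715, 0.3201]
ee_rot: [-3.142, 0.0, 0.366]
force: [0.4, 0.5, -3.5]
width: 0.0159
gripper_force: 34.9
```

{"name": "move_arm", "arguments": {"increments": [{"dx": 0,"dy": 0,"dz": 0,"twist": 0,"jaw": -1},{"dx": 0,"dy": 0,"dz": 0,"twist": 0,"jaw": -1},{"dx": 0,"dy": 0,"dz": 0,"twist": 0,"jaw": -1},{"dx": 0,"dy": 0,"dz": 0,"twist": 0,"jaw": -1},{"dx": 0,"dy": 0,"dz": 0,"twist": 0,"jaw": -1},{"dx": 0,"dy": 0,"dz": 0,"twist": 0,"jaw": -1},{"dx": 0,"dy": 0,"dz": 0,"twist": 0,"jaw": -1},{"dx": 0,"dy": 0,"dz": 0,"twist": 0,"jaw": -1},{"dx": 0,"dy": 0,"dz": 0,"twist": 0,"jaw": -1},{"dx": 0,"dy": 0,"dz": 0,"twist": 0,"jaw": -1},{"dx": 0,"dy": 0,"dz": 0,"twist": 0,"jaw": -1},{"dx": 0,"dy": 0,"dz": 0,"twist": 0,"jaw": -1}]}}

```text
t: 12.25
eef_pos: [0.5295, 0.4715, 0.3202]
ee_rot: [-3.142, -0.0, 0.366]
force: [-0.2, 1.1, -4.6]
width: 0.0157
gripper_force: 34.9
```

{"name": "move_arm", "arguments": {"increments": [{"dx": 0,"dy": 0,"dz": 0,"twist": 0,"jaw": -1},{"dx": 0,"dy": 0,"dz": 0,"twist": 0,"jaw": -1},{"dx": 0,"dy": 0,"dz": 0,"twist": 0,"jaw": -1},{"dx": 0,"dy": 0,"dz": 0,"twist": 0,"jaw": -1},{"dx": 0,"dy": 0,"dz": 0,"twist": 0,"jaw": -1},{"dx": 0,"dy": 0,"dz": 0,"twist": 0,"jaw": -1},{"dx": 0,"dy": 0,"dz": 0,"twist": 0,"jaw": -1},{"dx": 0,"dy": 0,"dz": 0,"twist": 0,"jaw": -1},{"dx": 0,"dy": 0,"dz": 0,"twist": 0,"jaw": -1},{"dx": 0,"dy": 0,"dz": 0,"twist": 0,"jaw": -1},{"dx": 0,"dy": 0,"dz": 0,"twist": 0,"jaw": -1},{"dx": 0,"dy": 0,"dz": 0,"twist": 0,"jaw": -1}]}}

```text
t: 13.25
eef_pos: [0.5295, 0.4715, 0.3202]
ee_rot: [3.142, 0.0, 0.366]
force: [-0.3, -0.2, -4.0]
width: 0.0157
gripper_force: 34.9
```

Run:
```python
from station import arm
import cv2, numpy as np
im=arm.grab_frame("scene"); cv2.imwrite("pics/end.png",cv2.resize(im[100:180,141:241],None,fx=7,fy=7,interpolation=cv2.INTER_CUBIC))
for n in ("egg_basket","grip","saucepan"): print(n,[np.round(d["position"],4).tolist() for d in arm.pinpoint("scene",n)][:2])
s=arm.get_state(); print(s["t"],s["force"],s["eef_pos"],s["width"],s["gripper_force"])
```

```text
egg_basket [[0.5367, 0.4711, 0.1598]]
grip [[0.5308, 0.4742, 0.2758]]
saucepan []
13.45 [-0.36902879  0.46691526 -3.8532121 ] [0.52946844 0.4715497  0.32014658] 0.01569263981607136 34.94697332382202
```

View pics/end.png

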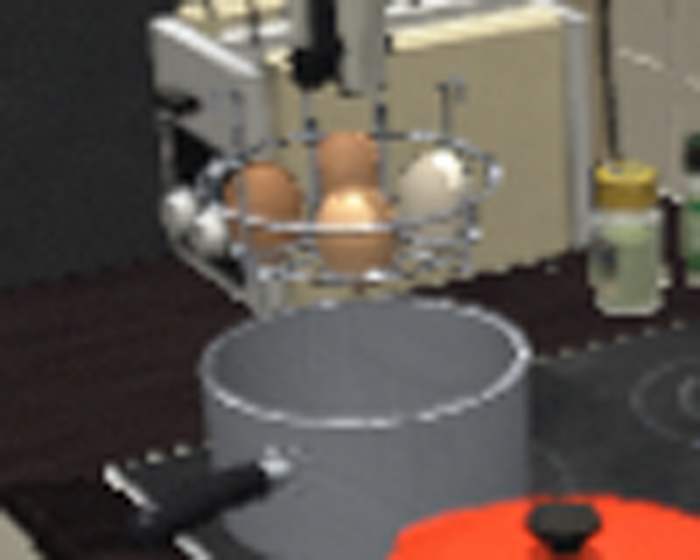

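The view has not changed: the basket is still and level, with four eggs over the empty pan at (365,360). I'll hand it in.

```bash
python3 -c "
from station import arm
print(arm.job_done())"
```

```text
the job is handed in; nothing more can be done
None
```

I handed the job in with the basket held level and still over the middle of the pan, its bottom about 55 mm above the rim after more than 4 s of dripping; the pictures show all four eggs in it and the pan where it stood, but the hand-in returned no verdict.

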